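# Feel for the lift pin that stands high in a tray-sealer tool and press it home

### The job

One of the five lift pins down in the wells of the tray sealer's lower tool has jammed a few millimetres high. Take the feeler rod from its stand, feel gently down the wells to find that pin, and press it down until it stops level with the others; never bear on the rod's tip with more than 25 N, and do not drive any of the sound, lightly sprung pins down by more than a few millimetres (4 at most). Then put the rod back fully home in its stand, let go of it, and leave the other things on the table where they are.

Things in the scene. Friction and masses are not known exactly. Their poses are not given: they have to be found in the camera images.
- tool: the lower tool of a tray sealer, fixed to the table: a metal block 180 mm (its x) by 230 mm (its y), face 60 mm above the table, with five round wells in the face (four in a rectangle, one in the middle). Origin: centre of its underside. It does not move.
- well_1 (a point): centre of the mouth of well 1, on the tool's face (60 mm above the table), at x -55, y 70 mm in the tool's frame. Every well is 18 mm across, straight and upright. In each stands a flat-topped steel lift pin, 15 mm across, its top recessed below the face
- well_2 (a point): centre of the mouth of well 2, on the tool's face (60 mm above the table), at x 55, y 70 mm in the tool's frame. Four of the five pins are sound: their tops all lie at one common depth, somewhere between 11 and 23 mm below the face (different each time, not measured). The fifth is jammed 3.5 to 6 mm higher than the sound ones; which it is is not known and must be felt
- well_3 (a point): centre of the mouth of well 3, on the tool's face (60 mm above the table), at x 0, y 0 mm in the tool's frame. A sound pin is on a light spring: it begins to yield at about 2 N, then sinks 1 mm for each further 1.5 N (10 mm at most) and springs back up when let go
- well_4 (a point): centre of the mouth of well 4, on the tool's face (60 mm above the table), at x -55, y -70 mm in the tool's frame. The jammed pin has no spring: it stays still below about 11 N, slides down at 11 to 12 N, meets a hard stop exactly level with the sound pins' tops, and stays where it is left
- well_5 (a point): centre of the mouth of well 5, on the tool's face (60 mm above the table), at x 55, y -70 mm in the tool's frame. All five pins look alike
- rod: feeler rod, 140 g: a straight steel shaft 9 mm thick and 60 mm long with a square black handle 24 by 24 mm and 60 mm tall on top of it. Origin: the tip (lower end) of the shaft; z runs up the rod, x and y are square to the handle's flats; the handle spans 60 to 120 mm up from the tip. It starts upright in the stand
- stand: white plastic stand block 60 by 60 by 70 mm tall on a 90 by 90 by 8 mm foot, fixed to the table, with an upright 14 mm hole through its middle. With the rod put away its shaft is in the hole and the underside of its handle rests on the block's top, the tip 10 mm above the table. Origin: centre of its underside
- stand_mouth (a point): centre of the hole's mouth on top of the stand, 70 mm above the table
- shaker: bystander: steel shaker jar, 62 mm across, 110 mm tall, loose. Origin: centre of its underside
- marker: bystander: marker pen 130 mm long, 16 mm thick, lying loose. Origin: under its middle

How it is judged:
By the outcome, as a careful person would: the job done as asked, in the order asked, and still so for the second after the job is handed in, with the robot touching nothing.
It also fails if it takes over 72 s, if anything falls off the work surface, if the arm or the gripper's body presses on something with over 40 N, if the wrist force passes 120 N, or if a joint passes its speed limit or range.

### The arm

A 6-joint arm with a two-finger parallel gripper is mounted at the origin on the work surface. World frame = base frame: x ahead of the robot, y to its left, z up, the work surface at z = 0. Lengths are in mm, angles in rad, forces in N, time in s.
With the tool pointing down it reaches from about 300 to 775 mm from the base axis. Payload 14.6 kg.
Tool frame: the origin (TCP) lies between the finger pads; the fingertips stand ahead of it and the grasp point (between the pads) lies 11 mm behind it (manip.finger_overhang is the z of the fingertips in the tool frame, in mm); z points along the fingers, y is the line along which they close (so a half turn about z gives the same grasp; the last joint's range is limited). The gripper opens to 94 mm and grips with 3 to 60 N. Pads are 16 mm wide; open, the fingers measure 119 mm over their backs; the gripper's body (75 mm by 177 mm) begins 78 mm behind the grasp point.
Start: joints at [1.269, 0.3, 1.521, -0, 1.321, -0.067], TCP at [127.955, 534.899, 213.446] pointing down, gripper open.
Joint ranges: [-3.03, 3.03], [-0.79, 2.21], [0.23, 2.52], [-1.04, 4.18], [0, 3.07], [-2.55, 2.55]. Speed limits (rad/s): [2.22, 2.22, 2.57, 3.14, 3.14, 3.14].

### API

Orientations are given as [roll, pitch, yaw] about the fixed x, y, z axes, in that order (R = Rz(yaw) Ry(pitch) Rx(roll)).
In Python, from cell import manip gives the robot as it stands.
- The arm moves only by the tool jog_arm, never from a script. Its argument "series" is a list of rows, each a list of 7 numbers: the shift along the world's x, y, z as a fraction of full scale, then the turn, a rotation vector about the world's x, y, z as a fraction of full scale, then the closure, from 0 (fully open) to 1 (shut). In form: [[dx, dy, dz, wx, wy, wz, fingers], ...]. A call has 1 to 8 rows; each row is the pose to reach, as a shift and turn from the pose commanded when the call began; what a row does not reach only later rows make up. Full scale, the value 1, is 120 mm for a shift and 90 degrees for a turn. A row lasts 1/12 s, in which the tool goes at most 41.7 mm and 7.16 degrees, less where a joint would pass 70% of its speed; a pose out of reach is approached as far as the arm can. A call with a number of a shift or a turn outside -1 to 1 is refused whole. A call with a gripper value outside its range is refused whole. The fingers move at their own pace and stop on an object; "grip_force" is the grip in N (left out, the last holds). Time passes only in rows, so rows that repeat a pose let the fingers close. It gives the time, the measured TCP pose, the force, the opening and the grip force at its end, in the units of the state.
- manip.read_state(): the state, without advancing time (a new reading comes with each control period).
- manip.camera(name): name is "scene" or "top" or "wrist"; returns a dict with "frame" (420x560x3 uint8, red, green, blue), "vfov" (degrees; the focal length in pixels is half the picture's height over the tangent of half this angle, whatever the lens; pixels are square), "cx", "cy" (the principal point, pixels), "R" (3x3) and "t" (3): a world point X has camera coordinates R X + t; the wrist camera has in their place "hand_eye" (4x4, takes a point from camera to tool coordinates, whose origin is the TCP and whose axes are the flange's). Camera axes: x right, y down, z forward; pixel columns grow to the right and rows downward; lengths in mm; the calibration is good to about 2 mm. A picture is of the moment at which its call begins: read the wrist's pose just before it. There is no depth.
- manip.sign_off(): hands the job in; it is judged then, once.
The state is a dict: "clock": time; "joints": joint angles; "qd": joint speeds; "effort": joint torques, N m; "eef_pos": TCP position; "eef_rot": TCP orientation; "wrist_force": force on the tool from outside, world axes, zero at the start; "moment": the same for the moment, N m; "finger_gap": finger opening in mm; "finger_force": force on a finger pad.
Only numpy, scipy, OpenCV 4.12 (cv2) and the standard library are available. Lean on these libraries where they do the work, as an engineer would, in place of code of your own. Each camera call takes 0.05 s, during which the arm holds its last target. There are 200 camera calls.

## Working session

There is one attempt and no reset: what is moved stays moved. The work goes in short steps, Python scripts to look and compute and a tool call to move; the robot and the scene stay as the last step left them, time stands still between calls to the robot, and variables do not carry over. Pictures are saved under pics/ and viewed, at most 10 in all, crops included, and the job is handed in when it is done.

Besides the shell and the picture viewer there is one more tool, called after "Request:" in YAML: its name, and indented under it one key for each argument. jog_arm: Moves the arm, as the interface text tells. Its arguments: {"type":"object","properties":{"series":{"type":"array"},"grip_force":{"type":"number"}},"required":["series"]}

```bash
ls; mkdir -p pics; python3 - <<'E'
from cell import manip
import cv2,pickle
s=manip.read_state();print(s, manip.finger_overhang)
d={}
for n in("scene","top"):
    c=manip.camera(n);d[n]=c
    cv2.imwrite(f"pics/{n}0.png",c["frame"][:,:,::-1])
    print(n,{k:v for k,v in c.items() if k!="frame"})
pickle.dump(d,open("c0.pkl","wb"))
E
```

```text
pics
{'clock': 0.0, 'joints': array([ 1.26940170e+00,  3.00489763e-01,  1.52163648e+00,  1.18643820e-05,
        1.32070778e+00, -6.65873064e-02]), 'qd': array([-2.93429907e-04, -2.67248218e-04, -4.06274027e-04,  1.05432332e-03,
        9.18471011e-05,  4.29931504e-04]), 'effort': array([ 7.55366855e-04, -5.31810880e+01, -3.52726257e+01,  7.07967393e-02,
        2.44877703e-02, -1.04334961e-04]), 'eef_pos': array([127.87076047, 534.64240595, 212.85266066]), 'eef_rot': array([-3.14035480e+00, -9.40644496e-05,  2.90678233e+00]), 'wrist_force': array([-0.66827153,  0.76986596, -0.79998876]), 'moment': array([ 0.03502861,  0.04016372, -0.01483833]), 'finger_force': 0.0, 'finger_gap': 94.2598315869646} 8.0
scene {'vfov': 49.847300200477214, 'cx': 277.92393307149854, 'cy': 208.90875313039876, 'R': array([[ 7.18716226e-01,  6.95303306e-01, -5.47932082e-04],
       [ 4.61819662e-01, -4.77959310e-01, -7.47179696e-01],
       [-5.19778402e-01,  5.36757125e-01, -6.64621848e-01]]), 't': array([-429.95295979, -191.2838321 , 1283.86871796])}
top {'vfov': 44.28328749938818, 'cx': 279.4841911609594, 'cy': 208.84428401145615, 'R': array([[-0.02129993, -0.99964403,  0.01606618],
       [-0.99629036,  0.01988282, -0.08372694],
       [ 0.08337769, -0.01778996, -0.99635921]]), 't': array([  19.77371081,  574.96082594, 1173.41510318])}
```

View pics/top0.png

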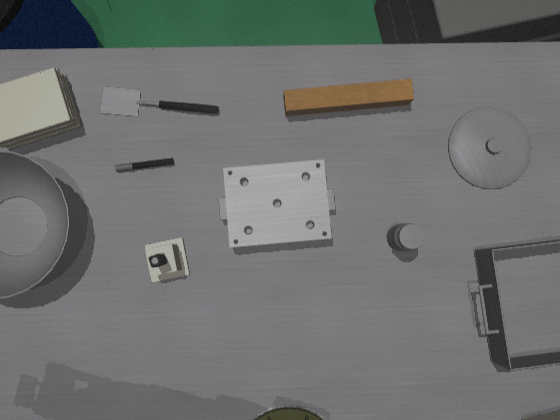

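View pics/scene0.png

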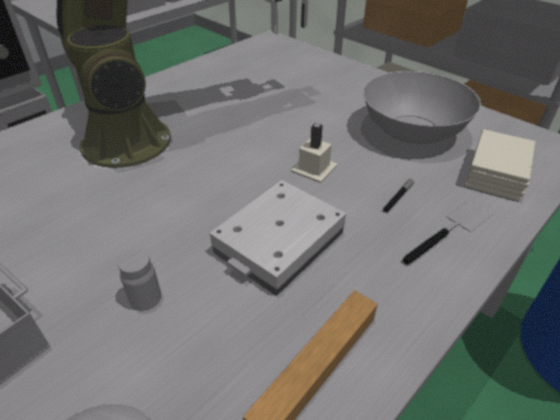

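```bash
cat > h.py <<'E'
import numpy as np,cv2
from scipy.spatial.transform import Rotation as Ro
def K(c):
    h=c["frame"].shape[0];f=h/2/np.tan(np.radians(c["vfov"])/2)
    return f
def ext(c,st=None):
    if "R" in c: return np.array(c["R"]),np.array(c["t"])
    T=np.eye(4);T[:3,:3]=Ro.from_euler("xyz",st["eef_rot"]).as_matrix();T[:3,3]=st["eef_pos"]
    M=np.linalg.inv(T@np.array(c["hand_eye"]));return M[:3,:3],M[:3,3]
def proj(c,X,st=None):
    R,t=ext(c,st);p=R@np.array(X,float)+t;return np.array([c["cx"],c["cy"]])+K(c)*p[:2]/p[2]
def ray(c,u,z,st=None):
    R,t=ext(c,st);d=R.T@np.array([(u[0]-c["cx"])/K(c),(u[1]-c["cy"])/K(c),1]);o=-R.T@t
    return o+d*(z-o[2])/d[2]
E
python3 - <<'E'
import pickle,cv2;from h import *
d=pickle.load(open("c0.pkl","rb"));c=d["top"];s=d["scene"]
for n in d: print(n,proj(d[n],[128,535,213]),proj(d[n],[0,0,0]))
for u in [(244,182),(306,176),(277,203),(248,230),(310,225)]: print("well",ray(c,u,60))
print("handle top",ray(c,(156,259),130),"foot",[ray(c,u,8)[:2] for u in [(145,245),(182,237),(189,276),(153,283)]])
for u in [(280,223),(282,185),(242,222),(318,217),(279,262)]: print("well s",ray(s,u,60))
print("handle s",ray(s,(317,125),130));print("shaker",ray(c,(403,242),0),"marker",ray(c,(145,165),8))
im=c["frame"][225:290,130:205,::-1];cv2.imwrite("pics/crop1.png",cv2.resize(im,None,fx=8,fy=8,interpolation=cv2.INTER_CUBIC))
E
```

```text
scene [289.16876894  27.52713737] [126.58185159 141.57744945]
top [  3.65135505 444.9378707 ] [288.18106125 461.72345554]
well [634.62489377  87.35117642  60.        ]
well [645.63532399 -53.06388752  60.        ]
well [585.54604654  13.86478462  60.        ]
well [526.09119149  80.08682404  60.        ]
well [534.45343428 -59.21208229  60.        ]
handle top [466.41222337 269.948795   130.        ] foot [array([498.39398379, 322.42906375]), array([515.20832643, 236.47211625]), array([424.50915943, 220.78839114]), array([410.25897557, 303.95837072])]
well s [590.18708152  14.59841021  60.        ]
well s [505.41896211 109.46832368  60.        ]
well s [530.78855848 -38.5608874   60.        ]
well s [635.34386745  83.96670781  60.        ]
well s [663.91326478 -64.89534913  60.        ]
handle s [465.31282155 274.66091008 130.        ]
shaker [ 492.82059486 -282.69442905    0.        ] marker [686.63657758 322.50906533   8.        ]
```

View pics/crop1.png

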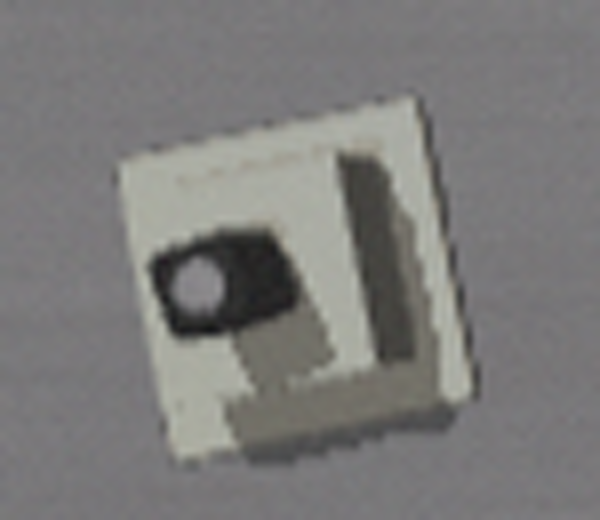

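Request:
jog_arm:
  series:
    - [0.25,-0.2,0.1,0,0,0,0]
    - [0.5,-0.4,0.2,0,0,0,0]
    - [0.75,-0.6,0.3,0,0,0,0]
    - [0.95,-0.75,0.4,0,0,0,0]
    - [0.95,-0.75,0.4,0,0,0,0]

```text
clock: 0.52
eef_pos: [245.4, 442.9, 263.6]
eef_rot: [3.139, 0.002, 2.903]
wrist_force: [0.3, 0.8, 0.8]
finger_gap: 93.9
finger_force: 0.0
```

Request:
jog_arm:
  series:
    - [0.25,-0.2,0,0,0,0,0]
    - [0.5,-0.4,0,0,0,0,0]
    - [0.75,-0.6,0,0,0,0,0]
    - [0.95,-0.75,0,0,0,0,0]
    - [0.95,-0.75,0,0,0,0,0]

```text
clock: 0.93
eef_pos: [358.8, 352.4, 260.9]
eef_rot: [-3.141, 0.0, 2.903]
wrist_force: [-0.5, 0.3, 0.0]
finger_gap: 94.1
finger_force: 0.0
```

Request:
jog_arm:
  series:
    - [0.25,-0.2,0,0,0,0,0]
    - [0.5,-0.4,0,0,0,0,0]
    - [0.75,-0.6,0,0,0,0,0]
    - [0.85,-0.7,0,0,0,0,0]
    - [0.85,-0.7,0,0,0,0,0]
    - [0.85,-0.7,0,0,0,0,0]

```text
clock: 1.43
eef_pos: [457.8, 271.0, 260.9]
eef_rot: [-3.141, -0.001, 2.906]
wrist_force: [-1.3, 0.3, 0.6]
finger_gap: 93.8
finger_force: 0.0
```

```bash
cat > w.py <<'E'
import sys,pickle,cv2
from cell import manip
def shot(n):
    s=manip.read_state();c=manip.camera("wrist");pickle.dump((s,c),open(n+".pkl","wb"));cv2.imwrite(f"pics/{n}.png",c["frame"][:,:,::-1]);print(s["clock"],s["eef_pos"],s["eef_rot"],s["wrist_force"],s["finger_gap"]);return s,c
if __name__=="__main__": shot(sys.argv[1])
E
python3 w.py w1; python3 - <<'E'
import pickle;from h import *
s,c=pickle.load(open("w1.pkl","rb"));print(c["vfov"],c["cx"],c["cy"],c["hand_eye"])
print(proj(c,[466,270,130],s),proj(c,[587,14,60],s))
E
```

```text
1.4333 [457.79098543 270.99055981 260.89020817] [-3.14110334e+00 -9.47787301e-04  2.90555690e+00] [-1.25044664  0.25500159  0.58348953] 93.76329462010808
60.686373217061586 275.9252967503045 204.83674925306195 [[ 1.34861414e-04 -9.73972396e-01 -2.26666613e-01  6.53587614e+01]
 [ 9.99999926e-01  4.94714026e-05  3.82401368e-04 -1.00244303e+00]
 [-3.61234862e-04 -2.26666648e-01  9.73972330e-01 -1.69993279e+02]
 [ 0.00000000e+00  0.00000000e+00  0.00000000e+00  1.00000000e+00]]
[278.13102067 208.98247892] [ 88.22631299 342.72164796]
```

View pics/w1.png

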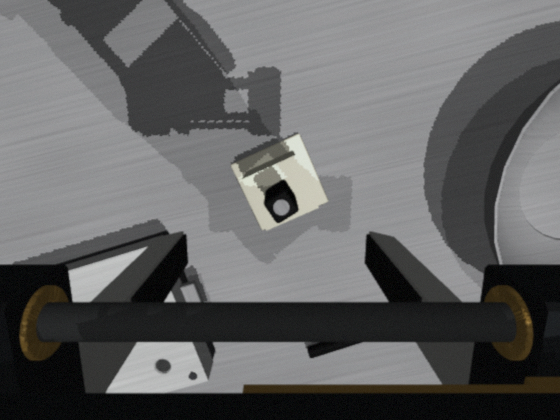

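```bash
python3 - <<'E'
import pickle,cv2;from h import *
s,c=pickle.load(open("w1.pkl","rb"))
f=c["frame"];roi=f[125:240,220:340].copy()
hsv=cv2.cvtColor(roi,cv2.COLOR_RGB2HSV);g=roi.min(2).astype(int)
w=((roi[:,:,0].astype(int)-roi[:,:,2]>10)&(roi.max(2)>70)).astype(np.uint8)
cs=cv2.findContours(w,0,2)[0];k=max(cs,key=cv2.contourArea);hull=cv2.convexHull(k)
ap=cv2.approxPolyDP(hull,4,True)[:,0]+[220,125];print("white hull",ap.tolist())
print("at z8",[ray(c,u,8,s)[:2].round(1).tolist() for u in ap]," z70",[ray(c,u,70,s)[:2].round(1).tolist() for u in ap])
d=(roi.max(2)<45).astype(np.uint8);d[:45]=0
k=max(cv2.findContours(d,0,2)[0],key=cv2.contourArea);ap=cv2.approxPolyDP(cv2.convexHull(k),2,True)[:,0]+[220,125]
print("handle",ap.tolist(),[ray(c,u,130,s)[:2].round(1).tolist() for u in ap])
print("mark",ray(c,(281.5,207),130,s))
cv2.imwrite("pics/crop2.png",cv2.resize(roi[:,:,::-1],None,fx=6,fy=6,interpolation=cv2.INTER_CUBIC))
E
```

```text
white hull [[314, 169], [327, 201], [262, 229], [231, 165], [293, 156]]
at z8 [[457.7, 316.3], [499.3, 323.4], [515.1, 238.6], [430.2, 222.1], [437.0, 295.6]]  z70 [[448.4, 311.8], [483.9, 317.9], [497.4, 245.5], [424.9, 231.4], [430.7, 294.1]]
handle [[284, 181], [294, 196], [297, 209], [277, 221], [265, 204], [265, 193], [273, 185]] [[443.4, 280.5], [458.0, 285.9], [469.8, 285.8], [476.2, 266.5], [459.1, 260.0], [449.7, 262.4], [444.6, 270.6]]
mark [464.96753888 273.23349354 130.        ]
```

View pics/crop2.png

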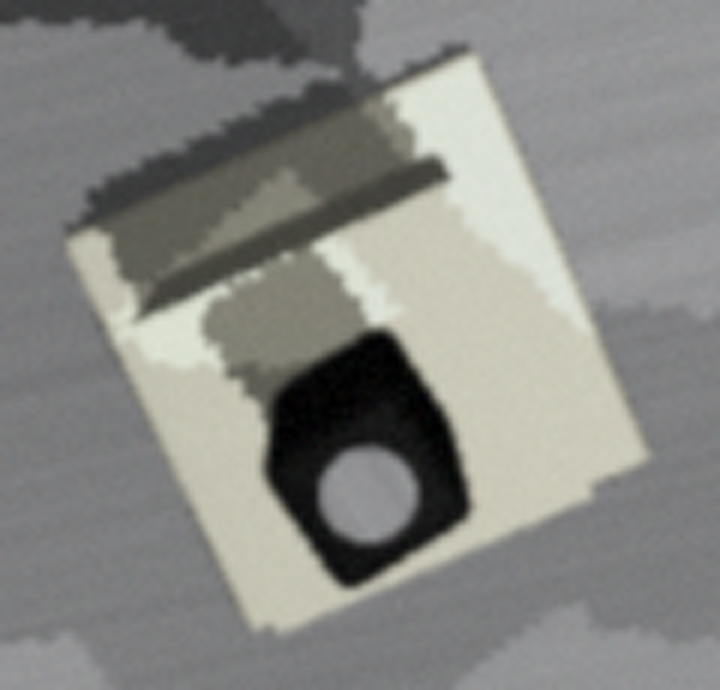

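```bash
python3 - <<'E'
import pickle;from h import *
s,c=pickle.load(open("w1.pkl","rb"))
q=lambda u,z:ray(c,(u[0]/6+220,u[1]/6+125),z,s)[:2]
def e(a,b,z):
    d=q(b,z)-q(a,z);print(np.linalg.norm(d),np.degrees(np.arctan2(d[1],d[0])))
print("foot");e((68,238),(478,52),8);e((478,52),(648,458),8);print((q((68,238),8)+q((648,458),8))/2)
print("handle");e((350,588),(468,515),130);e((268,468),(350,588),130);e((268,468),(468,515),130)
print((q((268,468),130)+q((468,515),130))/2,q((368,495),130))
print("tool y dir deg",np.degrees(np.arctan2(*Ro.from_euler("xyz",s["eef_rot"]).as_matrix()[:2,1][::-1])))
E
```

```text
foot
87.74311451889828 100.6258726303903
87.65116263850013 10.31007926211738
[464.90958907 273.57167312]
handle
20.194332553727648 109.23456504008311
21.401412619025265 19.885335614664225
29.591366322294206 62.916495350781325
[464.87910259 273.14406537] [465.36536582 272.99160654]
tool y dir deg 76.47617383189336
```

Request:
jog_arm:
  series:
    - [0.06,0.02,-0.1,0,0,0.08,0]
    - [0.06,0.02,-0.3,0,0,0.16,0]
    - [0.06,0.02,-0.5,0,0,0.24,0]
    - [0.06,0.02,-0.7,0,0,0.32,0]
    - [0.06,0.02,-0.7,0,0,0.367,0]
    - [0.06,0.02,-0.7,0,0,0.367,0]
    - [0.06,0.02,-0.7,0,0,0.367,0]

```text
clock: 2.07
eef_pos: [464.5, 274.4, 177.9]
eef_rot: [3.141, 0.001, -2.801]
wrist_force: [-0.1, 0.4, 0.9]
finger_gap: 94.1
finger_force: 0.0
```

```bash
python3 w.py w2; python3 - <<'E'
import pickle;from h import *
s,c=pickle.load(open("w2.pkl","rb"))
print(proj(c,[465,273.2,130],s),s["joints"])
x,y=proj(c,[465,273.2,130],s).astype(int)
roi=c["frame"][max(0,y-60):y+60,x-80:x+80]
cv2.imwrite("pics/crop3.png",cv2.resize(roi[:,:,::-1],None,fx=5,fy=5,interpolation=cv2.INTER_CUBIC))
E
```

```text
2.0667 [464.53506085 274.39722199 177.93273437] [ 3.14139602e+00  5.52313816e-04 -2.80114526e+00] [-0.06003578  0.4382808   0.8733213 ] 94.14635485355385
[274.99954302 228.12049477] [ 4.65596185e-01  3.07904540e-01  1.59577124e+00  1.33511863e-04
  1.23734434e+00 -1.44569125e+00]
```

View pics/crop3.png

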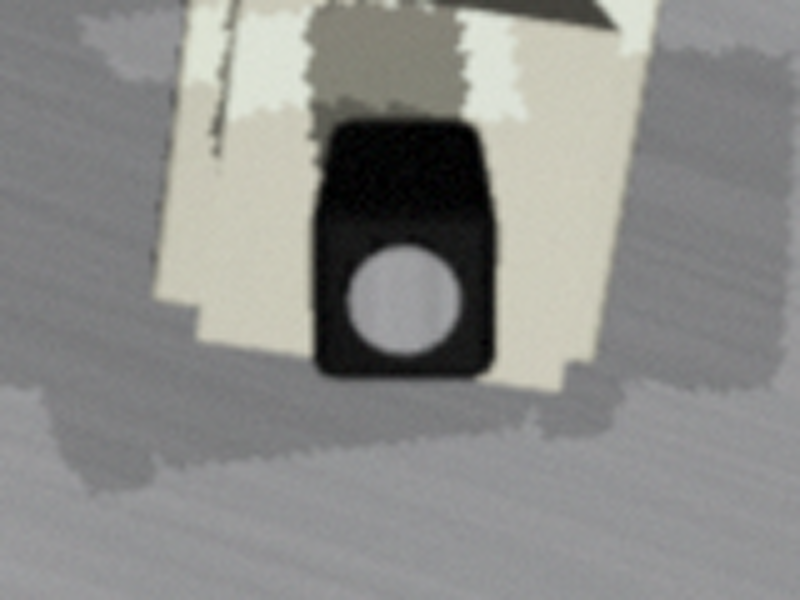

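Request:
jog_arm:
  series:
    - [0.003,-0.008,-0.2,0,0,0,0]
    - [0.003,-0.008,-0.4,0,0,0,0]
    - [0.003,-0.008,-0.6,0,0,0,0]
    - [0.003,-0.008,-0.71,0,0,0,0]
    - [0.003,-0.008,-0.71,0,0,0,0]
    - [0.003,-0.008,-0.71,0,0,0,0.6]
    - [0.003,-0.008,-0.71,0,0,0,0.6]
    - [0.003,-0.008,-0.71,0,0,0,0.6]
  grip_force: 35

```text
clock: 2.78
eef_pos: [466.1, 272.8, 93.8]
eef_rot: [3.141, 0.002, -2.8]
wrist_force: [0.1, 1.0, -0.2]
finger_gap: 77.3
finger_force: 0.0
```

Request:
jog_arm:
  series:
    - [0,0,0,0,0,0,0.9]
    - [0,0,0,0,0,0,0.9]
    - [0,0,0,0,0,0,0.9]
    - [0,0,0,0,0,0,0.9]
    - [0,0,0,0,0,0,0.9]
    - [0,0,0,0,0,0,0.9]

```text
clock: 3.28
eef_pos: [465.5, 272.3, 92.3]
eef_rot: [-3.142, -0.0, -2.8]
wrist_force: [-0.0, 0.8, -0.3]
finger_gap: 37.4
finger_force: 0.0
```

Request:
jog_arm:
  series:
    - [0,0,0,0,0,0,0.9]
    - [0,0,0,0,0,0,0.9]
    - [0,0,0,0,0,0,0.9]
    - [0,0,0,0,0,0,0.9]
    - [0,0,0,0,0,0,0.9]
    - [0,0,0,0,0,0,0.9]

```text
clock: 3.78
eef_pos: [465.5, 272.3, 92.2]
eef_rot: [3.142, -0.0, -2.8]
wrist_force: [0.6, 0.5, 0.3]
finger_gap: 23.8
finger_force: 35.0
```

Request:
jog_arm:
  series:
    - [0,0,0.1,0,0,0,0.9]
    - [0,0,0.25,0,0,0,0.9]
    - [0,0,0.45,0,0,0,0.9]
    - [0,0,0.65,0,0,0,0.9]
    - [0,0,0.85,0,0,0,0.9]
    - [0,0,0.85,0,0,0,0.9]
    - [0,0,0.85,0,0,0,0.9]

```text
clock: 4.37
eef_pos: [465.7, 272.4, 194.8]
eef_rot: [3.141, 0.002, -2.8]
wrist_force: [0.1, 0.0, -2.0]
finger_gap: 23.9
finger_force: 35.0
```

Request:
jog_arm:
  series:
    - [0.05,-0.2,0,0,0,0,0.9]
    - [0.1,-0.4,0,0,0,0,0.9]
    - [0.15,-0.6,0,0,0,0,0.9]
    - [0.2,-0.8,0,0,0,0,0.9]
    - [0.25,-1,0,0,0,0,0.9]
    - [0.25,-1,0,0,0,0,0.9]

```text
clock: 4.87
eef_pos: [495.6, 149.1, 192.5]
eef_rot: [-3.141, -0.003, -2.803]
wrist_force: [-0.0, -0.3, -1.8]
finger_gap: 23.7
finger_force: 35.0
```

Request:
jog_arm:
  series:
    - [0.05,-0.2,0,0,0,0,0.9]
    - [0.1,-0.4,0,0,0,0,0.9]
    - [0.15,-0.6,0,0,0,0,0.9]
    - [0.2,-0.8,0,0,0,0,0.9]
    - [0.2,-1,0,0,0,0,0.9]
    - [0.2,-1,0,0,0,0,0.9]
    - [0.2,-1,0,0,0,0,0.9]

```text
clock: 5.45
eef_pos: [519.1, 32.0, 192.9]
eef_rot: [3.141, -0.002, -2.802]
wrist_force: [-0.7, 0.1, -1.6]
finger_gap: 23.6
finger_force: 35.0
```

```bash
python3 w.py w3; python3 - <<'E'
import pickle;from h import *
s,c=pickle.load(open("w3.pkl","rb"))
for p in [(634.6,87.4),(645.6,-53),(585.5,13.9),(526,80),(534.5,-59)]: print(proj(c,[*p,60],s))
R=Ro.from_euler("xyz",s["eef_rot"]).as_matrix();print("tip",proj(c,s["eef_pos"]+R@[0,0,82],s))
E
```

```text
5.45 [519.05794819  31.96760909 192.90658164] [ 3.14071447e+00 -1.94646359e-03 -2.80167004e+00] [-0.67023988  0.10834133 -1.6176563 ] 23.63976893678021
[291.0657651  331.79289158]
[143.71829305 296.45620966]
[232.98978475 261.39864635]
[325.49203782 224.96907904]
[170.14115243 181.82772708]
tip [276.89089503 214.48606409]
```

View pics/w3.png

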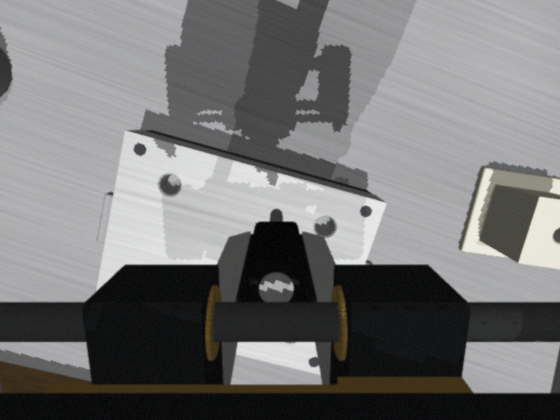

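```bash
python3 - <<'E'
import pickle;from h import *
def blob(f,u,r,k=4):
    x,y=map(int,u);g=cv2.cvtColor(f,cv2.COLOR_RGB2GRAY)[y-r:y+r,x-r:x+r]
    g=cv2.resize(g,None,fx=k,fy=k,interpolation=cv2.INTER_CUBIC)
    t,m=cv2.threshold(cv2.GaussianBlur(g,(5,5),0),0,255,cv2.THRESH_BINARY_INV+cv2.THRESH_OTSU)
    q=min(cv2.findContours(m,0,2)[0],key=lambda q:-cv2.contourArea(q))
    e=cv2.fitEllipse(cv2.convexHull(q));return (np.array(e[0])+.5)/k-.5+[x-r,y-r],np.array(e[1])/k,t
s,c=pickle.load(open("w3.pkl","rb"))
W=[]
for u in [(325,226),(170,184)]:
    p,a,t=blob(c["frame"],u,18);w=ray(c,p,60,s);W.append(w);print("wrist",p,a,t,w)
print(np.linalg.norm(W[0]-W[1]))
d=pickle.load(open("c0.pkl","rb"))["top"];T=[]
for u in [(248,230),(310,225),(244,182),(306,176),(277,203)]:
    p,a,t=blob(d["frame"],u,8);w=ray(d,p,60);T.append(w[:2]);print("top",p,a,w)
T=np.array(T);L=np.array([(-55,70),(-55,-70),(55,70),(55,-70),(0,0)])
def fit(P,L):
    z=(L-L.mean(0))@[1,1j];q=(P-P.mean(0))@[1,1j];a=np.angle((z.conj()*q).sum())
    R=np.array([[np.cos(a),-np.sin(a)],[np.sin(a),np.cos(a)]]);o=P.mean(0)-R@L.mean(0);return a,o,(L@R.T+o)
for P,l in [(T,L),(np.array(W)[:,:2],L[:2])]:
    a,o,F=fit(P,l);print(np.degrees(a),o,np.abs(F-P).max());R=np.array([[np.cos(a),-np.sin(a)],[np.sin(a),np.cos(a)]]);print((L@R.T+o).round(1).tolist())
E
```

```text
wrist [320.62130547 232.91135025] [22.72567558 37.03049088] 139.0 [534.23194099  78.59024521  60.        ]
wrist [169.49863815 184.81765366] [21.08185387 22.83751106] 145.0 [537.17934431 -58.81693241  60.        ]
137.4387850949003
top [247.83748817 229.67900753] [8.96803665 9.09526634] [526.81773407  80.43884017  60.        ]
top [309.85665226 224.15820169] [8.74093246 9.07823658] [536.35219893 -58.93947147  60.        ]
top [243.58544683 181.11315155] [8.44732189 8.79320621] [636.66058296  88.25461357  60.        ]
top [305.30084229 175.88865089] [8.63724041 8.75914192] [645.91955625 -51.48629757  60.        ]
top [276.70162678 202.52963495] [8.44174004 8.89944077] [586.62315172  14.51441518  60.        ]
3.901187676015348 [586.47464478  14.55641998] 0.21340218336946748
[[526.8, 80.7], [536.4, -59.0], [636.6, 88.1], [646.1, -51.5], [586.5, 14.6]]
1.2288140997872292 [590.69299403  11.06614283] 1.2803129449614516
[[534.2, 79.9], [537.2, -60.1], [644.2, 82.2], [647.2, -57.7], [590.7, 11.1]]
```

Request:
jog_arm:
  series:
    - [0.03,0.2,0,0,0,0,0.9]
    - [0.064,0.402,0,0,0,0,0.9]
    - [0.064,0.402,-0.1,0,0,0,0.9]
    - [0.064,0.402,-0.2,0,0,0,0.9]
    - [0.064,0.402,-0.3,0,0,0,0.9]
    - [0.064,0.402,-0.39,0,0,0,0.9]
    - [0.064,0.402,-0.39,0,0,0,0.9]
    - [0.064,0.402,-0.39,0,0,0,0.9]

```text
clock: 6.17
eef_pos: [526.9, 81.1, 147.0]
eef_rot: [3.141, -0.001, -2.799]
wrist_force: [0.1, 0.5, -0.2]
finger_gap: 23.8
finger_force: 35.0
```

```bash
python3 w.py w4; python3 - <<'E'
import pickle;from h import *
s,c=pickle.load(open("w4.pkl","rb"))
R=Ro.from_euler("xyz",s["eef_rot"]).as_matrix();u=proj(c,s["eef_pos"]+R@[0,0,82],s);print("tip",u,proj(c,[526.8,80.7,60],s))
x,y=u.astype(int);cv2.imwrite("pics/crop4.png",cv2.resize(c["frame"][y-60:y+40,x-60:x+60,::-1],None,fx=6,fy=6,interpolation=cv2.INTER_CUBIC))
E
```

```text
6.1667 [526.88932036  81.14892264 147.03748864] [ 3.14127196e+00 -1.09184370e-03 -2.79917826e+00] [ 0.12555807  0.47481612 -0.17981076] 23.817576421557064
tip [276.88812178 214.48956828] [276.29988697 212.58241211]
```

View pics/crop4.png

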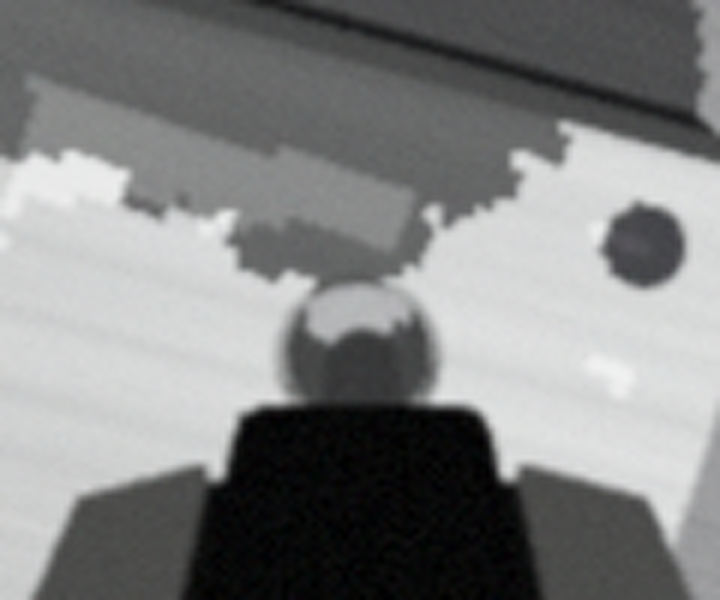

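Request:
jog_arm:
  series:
    - [0,0,-0.02,0,0,0,0.9]
    - [0,0,-0.04,0,0,0,0.9]
    - [0,0,-0.06,0,0,0,0.9]
    - [0,0,-0.08,0,0,0,0.9]
    - [0,0,-0.08,0,0,0,0.9]
    - [0,0,-0.08,0,0,0,0.9]

```text
clock: 6.72
eef_pos: [527.1, 80.5, 137.7]
eef_rot: [3.142, -0.0, -2.8]
wrist_force: [-0.4, -0.2, -0.8]
finger_gap: 23.7
finger_force: 35.0
```

Request:
jog_arm:
  series:
    - [0,0,-0.01,0,0,0,0.9]
    - [0,0,-0.02,0,0,0,0.9]
    - [0,0,-0.02,0,0,0,0.9]
    - [0,0,-0.02,0,0,0,0.9]

```text
clock: 7.05
eef_pos: [527.2, 80.6, 135.4]
eef_rot: [3.142, -0.0, -2.8]
wrist_force: [0.3, 0.0, -1.2]
finger_gap: 23.6
finger_force: 35.0
```

Request:
jog_arm:
  series:
    - [0,0,-0.01,0,0,0,0.9]
    - [0,0,-0.01,0,0,0,0.9]
    - [0,0,-0.01,0,0,0,0.9]

```text
clock: 7.3
eef_pos: [527.2, 80.6, 134.2]
eef_rot: [3.142, -0.0, -2.8]
wrist_force: [0.5, -0.1, -0.9]
finger_gap: 23.9
finger_force: 35.0
```

Request:
jog_arm:
  series:
    - [0,0,-0.01,0,0,0,0.9]
    - [0,0,-0.01,0,0,0,0.9]
    - [0,0,-0.01,0,0,0,0.9]

```text
clock: 7.55
eef_pos: [527.2, 80.6, 133.0]
eef_rot: [3.142, -0.0, -2.8]
wrist_force: [0.4, 0.1, -1.3]
finger_gap: 23.8
finger_force: 35.0
```

Request:
jog_arm:
  series:
    - [0,0,-0.01,0,0,0,0.9]
    - [0,0,-0.01,0,0,0,0.9]
    - [0,0,-0.01,0,0,0,0.9]

```text
clock: 7.8
eef_pos: [527.1, 80.6, 131.7]
eef_rot: [3.142, -0.0, -2.8]
wrist_force: [-0.0, -0.4, -0.7]
finger_gap: 23.8
finger_force: 35.0
```

Request:
jog_arm:
  series:
    - [0,0,-0.01,0,0,0,0.9]
    - [0,0,-0.01,0,0,0,0.9]
    - [0,0,-0.01,0,0,0,0.9]

```text
clock: 8.05
eef_pos: [527.2, 80.6, 130.6]
eef_rot: [3.142, -0.0, -2.8]
wrist_force: [-0.5, -0.5, -1.1]
finger_gap: 23.5
finger_force: 35.0
```

Request:
jog_arm:
  series:
    - [0,0,-0.01,0,0,0,0.9]
    - [0,0,-0.01,0,0,0,0.9]
    - [0,0,-0.01,0,0,0,0.9]

```text
clock: 8.3
eef_pos: [527.2, 80.6, 129.4]
eef_rot: [3.142, -0.0, -2.8]
wrist_force: [-0.4, 0.1, -1.8]
finger_gap: 23.7
finger_force: 35.0
```

Request:
jog_arm:
  series:
    - [0,0,-0.01,0,0,0,0.9]
    - [0,0,-0.01,0,0,0,0.9]
    - [0,0,-0.01,0,0,0,0.9]

```text
clock: 8.55
eef_pos: [527.2, 80.6, 128.2]
eef_rot: [3.142, -0.0, -2.8]
wrist_force: [-0.4, 0.1, -2.0]
finger_gap: 23.5
finger_force: 35.0
```

Request:
jog_arm:
  series:
    - [0,0,-0.01,0,0,0,0.9]
    - [0,0,-0.01,0,0,0,0.9]
    - [0,0,-0.01,0,0,0,0.9]

```text
clock: 8.8
eef_pos: [527.2, 80.6, 127.0]
eef_rot: [3.142, -0.0, -2.8]
wrist_force: [0.1, 0.4, -1.1]
finger_gap: 23.5
finger_force: 35.0
```

Request:
jog_arm:
  series:
    - [0,0,-0.01,0,0,0,0.9]
    - [0,0,-0.01,0,0,0,0.9]
    - [0,0,-0.01,0,0,0,0.9]

```text
clock: 9.05
eef_pos: [527.1, 80.6, 125.8]
eef_rot: [3.142, -0.0, -2.8]
wrist_force: [-0.1, 0.4, -1.3]
finger_gap: 24.0
finger_force: 35.0
```

Request:
jog_arm:
  series:
    - [0,0,-0.01,0,0,0,0.9]
    - [0,0,-0.01,0,0,0,0.9]
    - [0,0,-0.01,0,0,0,0.9]

```text
clock: 9.3
eef_pos: [527.2, 80.6, 124.6]
eef_rot: [3.142, -0.0, -2.8]
wrist_force: [-0.0, -0.5, -0.1]
finger_gap: 23.5
finger_force: 35.0
```

Request:
jog_arm:
  series:
    - [0,0,-0.01,0,0,0,0.9]
    - [0,0,-0.01,0,0,0,0.9]
    - [0,0,-0.01,0,0,0,0.9]

```text
clock: 9.55
eef_pos: [527.1, 80.6, 123.3]
eef_rot: [3.142, -0.0, -2.8]
wrist_force: [-0.5, 0.4, -0.7]
finger_gap: 23.8
finger_force: 35.0
```

Request:
jog_arm:
  series:
    - [0,0,-0.01,0,0,0,0.9]
    - [0,0,-0.01,0,0,0,0.9]
    - [0,0,-0.01,0,0,0,0.9]

```text
clock: 9.8
eef_pos: [527.3, 80.6, 122.4]
eef_rot: [-3.141, 0.0, -2.8]
wrist_force: [-1.1, -0.1, 0.1]
finger_gap: 23.8
finger_force: 35.0
```

Request:
jog_arm:
  series:
    - [0,0,-0.01,0,0,0,0.9]
    - [0,0,-0.01,0,0,0,0.9]
    - [0,0,-0.01,0,0,0,0.9]

```text
clock: 10.05
eef_pos: [527.3, 80.6, 121.2]
eef_rot: [-3.142, 0.0, -2.8]
wrist_force: [-0.7, 0.2, 1.6]
finger_gap: 24.0
finger_force: 35.0
```

Request:
jog_arm:
  series:
    - [0,0,0.08,0,0,0,0.9]
    - [0,0,0.22,0,0,0,0.9]
    - [0.02,-0.02,0.22,0,0,0,0.9]
    - [0.17,-0.18,0.22,0,0,0,0.9]
    - [0.33,-0.36,0.22,0,0,0,0.9]
    - [0.498,-0.549,0.22,0,0,0,0.9]
    - [0.498,-0.549,0.22,0,0,0,0.9]
    - [0.498,-0.549,0.22,0,0,0,0.9]

```text
clock: 10.72
eef_pos: [587.2, 13.6, 146.6]
eef_rot: [3.141, -0.001, -2.802]
wrist_force: [-0.2, 0.0, -1.0]
finger_gap: 24.1
finger_force: 35.0
```

Request:
jog_arm:
  series:
    - [0,0,-0.03,0,0,0,0.9]
    - [0,0,-0.06,0,0,0,0.9]
    - [0,0,-0.09,0,0,0,0.9]
    - [0,0,-0.12,0,0,0,0.9]
    - [0,0,-0.14,0,0,0,0.9]
    - [0,0,-0.14,0,0,0,0.9]
    - [0,0,-0.14,0,0,0,0.9]

```text
clock: 11.3
eef_pos: [586.9, 14.9, 130.6]
eef_rot: [3.142, -0.0, -2.8]
wrist_force: [-0.2, -0.2, -1.2]
finger_gap: 23.9
finger_force: 35.0
```

Request:
jog_arm:
  series:
    - [0,0,-0.01,0,0,0,0.9]
    - [0,0,-0.02,0,0,0,0.9]
    - [0,0,-0.03,0,0,0,0.9]
    - [0,0,-0.04,0,0,0,0.9]
    - [0,0,-0.05,0,0,0,0.9]
    - [0,0,-0.05,0,0,0,0.9]
    - [0,0,-0.05,0,0,0,0.9]

```text
clock: 11.88
eef_pos: [586.9, 14.7, 124.6]
eef_rot: [3.142, -0.0, -2.8]
wrist_force: [0.5, 0.2, -1.1]
finger_gap: 23.8
finger_force: 35.0
```

Request:
jog_arm:
  series:
    - [0,0,0.07,0,0,0,0.9]
    - [0,0,0.19,0,0,0,0.9]
    - [-0.02,-0.02,0.19,0,0,0,0.9]
    - [-0.15,-0.2,0.19,0,0,0,0.9]
    - [-0.28,-0.4,0.19,0,0,0,0.9]
    - [-0.418,-0.613,0.19,0,0,0,0.9]
    - [-0.418,-0.613,0.19,0,0,0,0.9]
    - [-0.418,-0.613,0.19,0,0,0,0.9]

```text
clock: 12.55
eef_pos: [536.4, -59.9, 147.8]
eef_rot: [-3.141, 0.001, -2.802]
wrist_force: [0.5, 0.8, -1.4]
finger_gap: 23.6
finger_force: 35.0
```

Request:
jog_arm:
  series:
    - [0,0,-0.03,0,0,0,0.9]
    - [0,0,-0.06,0,0,0,0.9]
    - [0,0,-0.09,0,0,0,0.9]
    - [0,0,-0.12,0,0,0,0.9]
    - [0,0,-0.14,0,0,0,0.9]
    - [0,0,-0.14,0,0,0,0.9]
    - [0,0,-0.14,0,0,0,0.9]

```text
clock: 13.13
eef_pos: [536.8, -58.7, 130.4]
eef_rot: [3.141, -0.0, -2.8]
wrist_force: [0.3, 0.1, -0.3]
finger_gap: 23.9
finger_force: 35.0
```

Request:
jog_arm:
  series:
    - [0,0,-0.01,0,0,0,0.9]
    - [0,0,-0.02,0,0,0,0.9]
    - [0,0,-0.03,0,0,0,0.9]
    - [0,0,-0.04,0,0,0,0.9]
    - [0,0,-0.05,0,0,0,0.9]
    - [0,0,-0.05,0,0,0,0.9]
    - [0,0,-0.05,0,0,0,0.9]

```text
clock: 13.72
eef_pos: [536.8, -58.9, 124.6]
eef_rot: [3.142, -0.0, -2.8]
wrist_force: [-0.3, 0.2, -0.9]
finger_gap: 23.8
finger_force: 35.0
```

Sound as well. Next is the well at (646.5, -51.5): dx 109.7, dy 7.5.

Request:
jog_arm:
  series:
    - [0,0,0.07,0,0,0,0.9]
    - [0,0,0.19,0,0,0,0.9]
    - [0.02,0,0.19,0,0,0,0.9]
    - [0.25,0.02,0.19,0,0,0,0.9]
    - [0.5,0.03,0.19,0,0,0,0.9]
    - [0.72,0.05,0.19,0,0,0,0.9]
    - [0.914,0.0625,0.19,0,0,0,0.9]
    - [0.914,0.0625,0.19,0,0,0,0.9]

```text
clock: 14.38
eef_pos: [649.0, -51.0, 146.5]
eef_rot: [-3.142, 0.0, -2.799]
wrist_force: [-0.9, -0.1, -2.1]
finger_gap: 23.9
finger_force: 35.0
```

Request:
jog_arm:
  series:
    - [0,0,0,0,0,0,0.9]
    - [0,0,-0.03,0,0,0,0.9]
    - [0,0,-0.06,0,0,0,0.9]
    - [0,0,-0.09,0,0,0,0.9]
    - [0,0,-0.12,0,0,0,0.9]
    - [0,0,-0.14,0,0,0,0.9]
    - [0,0,-0.14,0,0,0,0.9]
    - [0,0,-0.14,0,0,0,0.9]

```text
clock: 15.05
eef_pos: [646.4, -51.4, 130.6]
eef_rot: [3.142, -0.0, -2.8]
wrist_force: [-0.6, -0.3, 0.1]
finger_gap: 23.8
finger_force: 35.0
```

Request:
jog_arm:
  series:
    - [0,0,-0.01,0,0,0,0.9]
    - [0,0,-0.02,0,0,0,0.9]
    - [0,0,-0.03,0,0,0,0.9]
    - [0,0,-0.04,0,0,0,0.9]
    - [0,0,-0.05,0,0,0,0.9]
    - [0,0,-0.05,0,0,0,0.9]
    - [0,0,-0.05,0,0,0,0.9]

```text
clock: 15.63
eef_pos: [646.7, -51.4, 125.7]
eef_rot: [-3.141, 0.001, -2.8]
wrist_force: [-2.7, 0.1, 6.7]
finger_gap: 23.8
finger_force: 35.0
```

Request:
jog_arm:
  series:
    - [0,0,-0.005,0,0,0,0.9]
    - [0,0,-0.01,0,0,0,0.9]
    - [0,0,-0.01,0,0,0,0.9]
    - [0,0,-0.01,0,0,0,0.9]

```text
clock: 15.97
eef_pos: [646.7, -51.4, 124.7]
eef_rot: [-3.141, 0.001, -2.8]
wrist_force: [-3.0, 1.4, 8.0]
finger_gap: 23.9
finger_force: 35.0
```

Request:
jog_arm:
  series:
    - [0,0,-0.005,0,0,0,0.9]
    - [0,0,-0.005,0,0,0,0.9]
    - [0,0,-0.005,0,0,0,0.9]

```text
clock: 16.22
eef_pos: [646.7, -51.4, 124.1]
eef_rot: [-3.141, 0.001, -2.8]
wrist_force: [-3.2, 0.7, 8.0]
finger_gap: 23.8
finger_force: 35.0
```

Request:
jog_arm:
  series:
    - [0,0,-0.005,0,0,0,0.9]
    - [0,0,-0.005,0,0,0,0.9]
    - [0,0,-0.005,0,0,0,0.9]

```text
clock: 16.47
eef_pos: [646.7, -51.4, 123.5]
eef_rot: [-3.141, 0.001, -2.8]
wrist_force: [-3.8, 0.2, 9.0]
finger_gap: 23.9
finger_force: 35.0
```

Request:
jog_arm:
  series:
    - [0,0,-0.005,0,0,0,0.9]
    - [0,0,-0.005,0,0,0,0.9]
    - [0,0,-0.005,0,0,0,0.9]

```text
clock: 16.72
eef_pos: [646.7, -51.3, 122.9]
eef_rot: [-3.141, 0.001, -2.8]
wrist_force: [-3.6, 0.3, 8.8]
finger_gap: 23.7
finger_force: 35.0
```

Request:
jog_arm:
  series:
    - [0,0,-0.005,0,0,0,0.9]
    - [0,0,-0.005,0,0,0,0.9]
    - [0,0,-0.005,0,0,0,0.9]

```text
clock: 16.97
eef_pos: [646.7, -51.4, 122.4]
eef_rot: [-3.141, 0.001, -2.8]
wrist_force: [-3.6, 0.3, 9.7]
finger_gap: 23.6
finger_force: 35.0
```

Request:
jog_arm:
  series:
    - [0,0,-0.005,0,0,0,0.9]
    - [0,0,-0.005,0,0,0,0.9]
    - [0,0,-0.005,0,0,0,0.9]

```text
clock: 17.22
eef_pos: [646.8, -51.4, 122.3]
eef_rot: [-3.141, 0.002, -2.8]
wrist_force: [-4.6, 1.0, 13.1]
finger_gap: 23.7
finger_force: 35.0
```

Request:
jog_arm:
  series:
    - [0,0,-0.004,0,0,0,0.9]
    - [0,0,-0.004,0,0,0,0.9]
    - [0,0,-0.004,0,0,0,0.9]

```text
clock: 17.47
eef_pos: [646.9, -51.3, 122.3]
eef_rot: [-3.141, 0.002, -2.8]
wrist_force: [-5.9, 0.6, 16.6]
finger_gap: 23.6
finger_force: 35.0
```

Request:
jog_arm:
  series:
    - [0,0,0.02,0,0,0,0.9]
    - [0,0,0.08,0,0,0,0.9]
    - [0,0,0.2,0,0,0,0.9]
    - [0,0,0.4,0,0,0,0.9]
    - [0,0,0.56,0,0,0,0.9]
    - [0,0,0.56,0,0,0,0.9]

```text
clock: 17.97
eef_pos: [647.8, -51.5, 191.7]
eef_rot: [-3.139, 0.006, -2.8]
wrist_force: [0.6, 0.4, -1.2]
finger_gap: 23.8
finger_force: 35.0
```

Request:
jog_arm:
  series:
    - [-0.1,0.18,0,0,0,0,0.9]
    - [-0.22,0.4,0,0,0,0,0.9]
    - [-0.35,0.62,0,0,0,0,0.9]
    - [-0.45,0.8,0,0,0,0,0.9]
    - [-0.5,0.9,0,0,0,0,0.9]

```text
clock: 18.38
eef_pos: [585.1, 58.6, 186.4]
eef_rot: [3.141, -0.001, -2.799]
wrist_force: [0.5, -0.1, -0.8]
finger_gap: 23.3
finger_force: 35.0
```

Request:
jog_arm:
  series:
    - [-0.1,0.18,0,0,0,0,0.9]
    - [-0.22,0.4,0,0,0,0,0.9]
    - [-0.35,0.62,0,0,0,0,0.9]
    - [-0.45,0.8,0,0,0,0,0.9]
    - [-0.5,0.9,0,0,0,0,0.9]

```text
clock: 18.8
eef_pos: [525.4, 166.3, 186.7]
eef_rot: [3.141, -0.001, -2.799]
wrist_force: [0.3, -0.2, -0.5]
finger_gap: 23.8
finger_force: 35.0
```

Request:
jog_arm:
  series:
    - [-0.1,0.18,0,0,0,0,0.9]
    - [-0.22,0.4,0,0,0,0,0.9]
    - [-0.35,0.62,0,0,0,0,0.9]
    - [-0.45,0.8,0,0,0,0,0.9]
    - [-0.508,0.897,0,0,0,0,0.9]
    - [-0.508,0.897,0,0,0,0,0.9]
    - [-0.508,0.897,-0.1,0,0,0,0.9]
    - [-0.508,0.897,-0.15,0,0,0,0.9]

```text
clock: 19.47
eef_pos: [466.0, 271.5, 168.0]
eef_rot: [-3.141, -0.001, -2.8]
wrist_force: [-0.7, -0.7, -2.0]
finger_gap: 23.7
finger_force: 35.0
```

Request:
jog_arm:
  series:
    - [0,0,0,0,0,0,0.9]
    - [0,0,0,0,0,0,0.9]
    - [0,0,0,0,0,0,0.9]

```text
clock: 19.72
eef_pos: [466.0, 271.8, 169.4]
eef_rot: [-3.142, 0.0, -2.801]
wrist_force: [-0.2, -0.4, -1.6]
finger_gap: 23.8
finger_force: 35.0
```

```bash
python3 w.py w5; python3 - <<'E'
import pickle;from h import *
s,c=pickle.load(open("w5.pkl","rb"))
R=Ro.from_euler("xyz",s["eef_rot"]).as_matrix();u=proj(c,s["eef_pos"]+R@[0,0,82],s);print("tip",u,"mouth",proj(c,[465,273.3,70],s))
x,y=u.astype(int);cv2.imwrite("pics/crop5.png",cv2.resize(c["frame"][y-60:y+40,x-60:x+60,::-1],None,fx=6,fy=6,interpolation=cv2.INTER_CUBIC))
E
```

```text
19.7167 [466.00773178 271.84240483 169.44731283] [-3.14155088e+00  2.26240756e-04 -2.80065683e+00] [-0.23430165 -0.36346248 -1.6082482 ] 23.844627140351665
tip [276.88856303 214.49026259] mouth [279.04406484 208.1706984 ]
```

View pics/crop5.png

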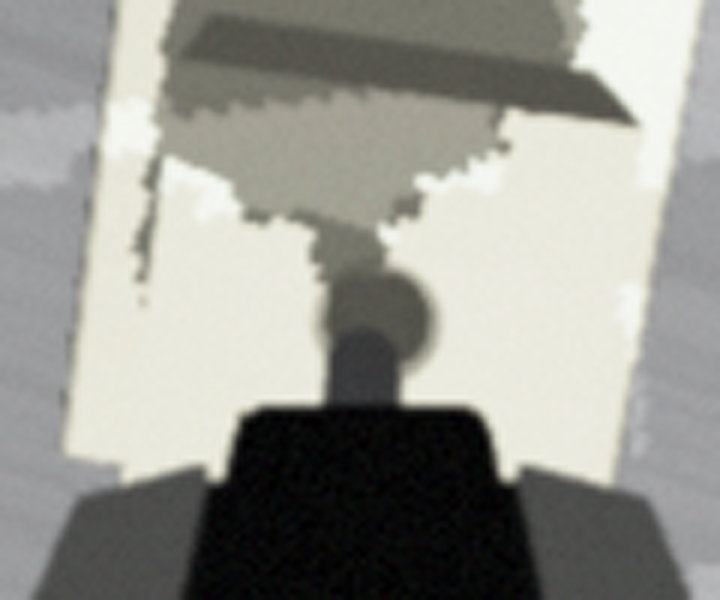

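Request:
jog_arm:
  series:
    - [-0.003,0.007,-0.03,0,0,0,0.9]
    - [-0.003,0.007,-0.08,0,0,0,0.9]
    - [-0.003,0.007,-0.1,0,0,0,0.9]
    - [-0.003,0.007,-0.12,0,0,0,0.9]
    - [-0.003,0.007,-0.14,0,0,0,0.9]
    - [-0.003,0.007,-0.16,0,0,0,0.9]
    - [-0.003,0.007,-0.18,0,0,0,0.9]
    - [-0.003,0.007,-0.18,0,0,0,0.9]

```text
clock: 20.43
eef_pos: [465.0, 273.1, 147.1]
eef_rot: [-3.142, -0.001, -2.8]
wrist_force: [0.4, 0.2, -0.9]
finger_gap: 23.6
finger_force: 35.0
```

Request:
jog_arm:
  series:
    - [0,0,-0.04,0,0,0,0.9]
    - [0,0,-0.1,0,0,0,0.9]
    - [0,0,-0.18,0,0,0,0.9]
    - [0,0,-0.26,0,0,0,0.9]
    - [0,0,-0.34,0,0,0,0.9]
    - [0,0,-0.4,0,0,0,0.9]
    - [0,0,-0.43,0,0,0,0.9]
    - [0,0,-0.43,0,0,0,0.9]

```text
clock: 21.1
eef_pos: [464.8, 273.0, 94.9]
eef_rot: [-3.141, -0.002, -2.8]
wrist_force: [-0.5, -0.3, -1.2]
finger_gap: 23.7
finger_force: 35.0
```

Request:
jog_arm:
  series:
    - [0,0,-0.01,0,0,0,0.9]
    - [0,0,-0.02,0,0,0,0.9]
    - [0,0,-0.025,0,0,0,0.9]
    - [0,0,-0.025,0,0,0,0.9]
    - [0,0,-0.025,0,0,0,0.9]

```text
clock: 21.52
eef_pos: [465.2, 273.2, 93.2]
eef_rot: [3.142, 0.0, -2.8]
wrist_force: [0.0, -0.5, -1.3]
finger_gap: 23.9
finger_force: 35.0
```

Request:
jog_arm:
  series:
    - [0,0,-0.005,0,0,0,0.9]
    - [0,0,-0.005,0,0,0,0.9]
    - [0,0,-0.005,0,0,0,0.9]

```text
clock: 21.77
eef_pos: [465.2, 273.1, 92.4]
eef_rot: [-3.142, 0.0, -2.8]
wrist_force: [-0.1, -0.4, -1.6]
finger_gap: 23.5
finger_force: 35.0
```

Request:
jog_arm:
  series:
    - [0,0,-0.004,0,0,0,0.9]
    - [0,0,-0.004,0,0,0,0.9]
    - [0,0,-0.004,0,0,0,0.9]

```text
clock: 22.02
eef_pos: [465.2, 273.2, 92.2]
eef_rot: [3.142, 0.0, -2.8]
wrist_force: [-2.2, -1.2, 4.1]
finger_gap: 23.7
finger_force: 35.0
```

Handle is seated. Release gently, then retreat upward.

Request:
jog_arm:
  series:
    - [0,0,0.002,0,0,0,0.7]
    - [0,0,0.002,0,0,0,0.6]
    - [0,0,0.002,0,0,0,0.4]
    - [0,0,0.002,0,0,0,0.2]
    - [0,0,0.002,0,0,0,0]
    - [0,0,0.002,0,0,0,0]
    - [0,0,0.002,0,0,0,0]
    - [0,0,0.002,0,0,0,0]

```text
clock: 22.68
eef_pos: [465.2, 273.1, 92.1]
eef_rot: [-3.142, 0.0, -2.8]
wrist_force: [0.3, 0.8, -0.6]
finger_gap: 71.2
finger_force: 0.0
```

Request:
jog_arm:
  series:
    - [0,0,0,0,0,0,0]
    - [0,0,0,0,0,0,0]
    - [0,0,0,0,0,0,0]
    - [0,0,0,0,0,0,0]
    - [0,0,0,0,0,0,0]
    - [0,0,0,0,0,0,0]

```text
clock: 23.18
eef_pos: [465.1, 273.1, 92.1]
eef_rot: [-3.142, -0.0, -2.8]
wrist_force: [-0.1, 0.2, 0.4]
finger_gap: 93.8
finger_force: 0.0
```

Request:
jog_arm:
  series:
    - [0,0,0.05,0,0,0,0]
    - [0,0,0.15,0,0,0,0]
    - [0,0,0.35,0,0,0,0]
    - [0,0,0.6,0,0,0,0]
    - [0,0,0.85,0,0,0,0]
    - [0,0,1,0,0,0,0]
    - [0,0,1,0,0,0,0]
    - [0,0,1,0,0,0,0]

```text
clock: 23.85
eef_pos: [465.3, 273.2, 212.8]
eef_rot: [3.141, 0.002, -2.8]
wrist_force: [0.0, -0.7, -0.9]
finger_gap: 94.0
finger_force: 0.0
```

```bash
python3 w.py w6; python3 - <<'E'
import pickle;from h import *
s,c=pickle.load(open("w6.pkl","rb"))
u=proj(c,[465,273.2,130],s);print(u)
x,y=u.astype(int);cv2.imwrite("pics/crop6.png",cv2.resize(c["frame"][y-60:y+60,x-80:x+80,::-1],None,fx=5,fy=5,interpolation=cv2.INTER_CUBIC))
E
```

```text
23.85 [465.29375013 273.18250583 212.81716681] [ 3.14141750e+00  1.62561030e-03 -2.79991399e+00] [ 0.00716447 -0.70966683 -0.89071451] 93.99397588654264
[277.02350414 213.66963628]
```

View pics/crop6.png

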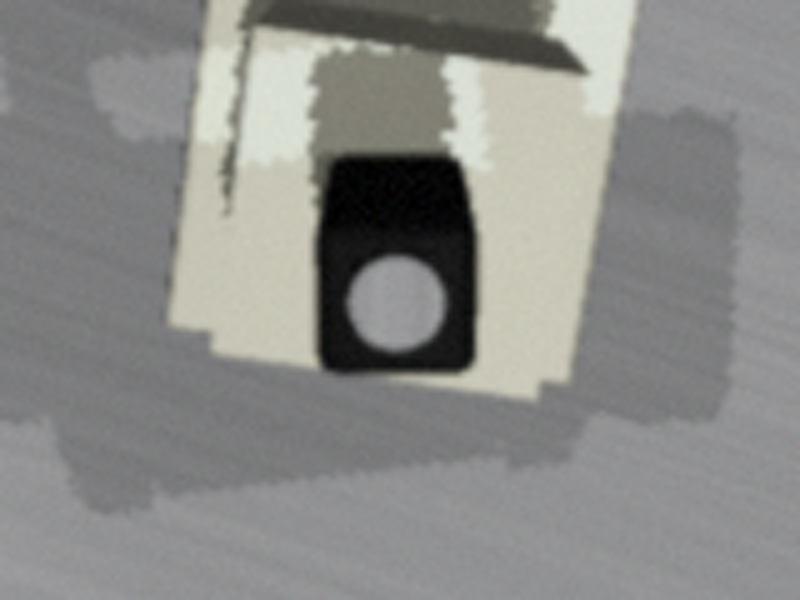

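The rod stands upright and home in its stand: its top mark is at crop pixel (397,303), within a pixel of where it should be. The gripper is clear of it.

```bash
python3 -c "
from cell import manip
print(manip.sign_off())"
```

```text
the job is handed in; nothing more can be done
None
```

I pressed the jammed pin, in the well at about x 646, y -51 mm, down to its hard stop level with the sound pins (tip force about 18 N), put the rod back home in its stand and released it, and handed the job in at about 24 s; I felt four of the five wells, skipping the last because the jammed pin had already shown itself.

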